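# Set and start the free-standing glue timer on the carving bench

## Task

Set the free-standing bench timer for the king's glue-up: press down on its pointer knob while you turn it clockwise, so that the case neither spins nor slides on the bench, until the pointer lines up with the one long raised mark on the case, and let go of it. Then press the timer's round start button all the way down and release it. Press firmly but never hard (stay below about 25 N), and leave the king, the pawn, the hammer and the scraper where they are.

Things in the scene. Friction and masses are not known exactly. Their poses are not given: they have to be found in the camera images.
- timer_case (a point): The timer: a low grey box standing loose on four small rubber feet, 96 mm (its x) by 140 mm (its y), top face 38 mm above the bench, about 0.3 kg. This point is the centre of the top face, on the knob's axis; axes are the case's: x towards the side with the long mark, y towards the end without the button, z up. Case centre and mark must end within 15 mm of where they stood.
- timer_mark (a point): Middle of the one long raised mark (16 mm long, 6 mm wide) on the case's top, 40 mm from the knob's axis along the case's x. It is fixed to the case; the other ticks of the dial, every 30 degrees, are short and thin. It must not move more than 15 mm.
- knob_skirt (a point): Centre of the top of the knob's round skirt (58 mm diameter, 48 mm above the bench), on the knob's axis, turning with it. A grip bar 42 mm long, 12 mm thick, 26 mm tall stands across the skirt (top 74 mm above the bench) along this frame's x; its flat faces look to +y and -y; the pointer nose with the light inlaid line points to -x. Fingertips may rest on the skirt to press down.
- timer_knob (a joint): Knob angle in rad, growing clockwise seen from above; 0 = pointer towards the case's -x, pi (3.14) = pointer exactly at the long mark. Turns from 0 to 5.2 against constant stiff friction and stays where it is left. Starts 0.8 to 1.45 rad short of the mark.
- button_top (a point): Centre of the top of the round metal start button, 18 mm diameter, 53 mm from the knob's axis along the case's -y; its top stands 46.5 mm above the bench, 8.5 mm above the case. Pressed straight down; its frame is the case's.
- timer_button (a joint): Button travel in m: 0 = up, 0.005 = fully down; a spring needs about 5.5 N at the bottom and returns it.
- king_center (a point): Half-carved ebony king, 86 mm tall, foot 38 mm across, standing loose on the bench about 130 mm from the knob beyond the end of the case without the button; this point is half-way up. Bystander.
- pawn_center (a point): Finished light-wood pawn, 52 mm tall, foot 30 mm across, standing loose about 125 mm from the knob, off the corner of the case; this point is half-way up. Bystander.
- hammer: Small brass hammer lying on the right of the bench, 200 mm long, origin under its middle. Bystander.
- scraper: Bone-handled scraper lying on the left of the bench, 190 mm long, 16 mm high, origin under its middle. Bystander.
- timer: Same timer: origin on the bench under the case's centre. The knob is stiff (0.32 N m): unless it is pressed down while turned, the feet slip and the case spins with it; a steady downward press of 13 to 18 N holds the case. Case and bench are rigid, so the press grows by many newtons per mm of descent: go by force. Over 28 N between case and bench (weight included) harms it.
- table: The rough elm bench, top at z = 0.
Things that resemble listed ones, but are neither listed nor needed, are in the scene too. Leave any pink or red look-alike of the timer alone.

How it is judged (in metres and radians):
On the way, in this order (a step that is already met when the one before it is completed fails the run):
1. the knob's pointer is at the long mark (within 0.14 rad) and the knob has been let go (value of joint timer_knob between 3 and 3.28 rad and contact force between the fingers and timer below 0.2 N), for 0.2 s.
2. the start button is pressed fully down with the pointer still at the mark (value of joint timer_button above 0.004 m and value of joint timer_knob between 3 and 3.28 rad), for 0.05 s.
At the end, for the whole second after the job is handed in: The pointer stands within 0.14 rad (8 degrees) of the long mark, the button has been pressed fully after that and is up again, the timer stands flat and at rest with its case centre and its long mark each within 15 mm of where they started, king, pawn, hammer and scraper within 20 mm of theirs (value of joint timer_knob between 3 and 3.28 rad and value of joint timer_button below 0.001 m and distance of each of timer_case, timer_mark from where it was at the start of the episode below 0.015 m and angle between timer's own z axis and vertical below 0.05 rad and linear speed of timer below 0.01 m/s and distance of each of king_center, pawn_center, hammer, scraper from where it was at the start of the episode below 0.02 m); the robot touches nothing.
It fails at once if the case spins or slides: its centre or its long mark moves more than 15 mm (distance of any of timer_case, timer_mark from where it was at the start of the episode above 0.015 m).
It fails at once if the timer is pressed on the bench with more than 28 N (contact force between timer and table above 28 N).
It fails at once if the king, pawn, hammer or scraper is moved more than 20 mm (distance of any of king_center, pawn_center, hammer, scraper from where it was at the start of the episode above 0.02 m).
It also fails if it takes over 64 s, if anything falls off the work surface, if the arm or the gripper's body presses on something with over 40 N, if the wrist force passes 120 N, or if a joint passes its speed limit or range.

## Robot

A 6-joint arm with a two-finger parallel gripper is mounted at the origin on the work surface. World frame = base frame: x ahead of the robot, y to its left, z up, the work surface at z = 0. Lengths are in m, angles in degrees, forces in N, time in s.
With the tool pointing down it reaches from about 0.35 to 0.875 m from the base axis. Payload 4.2 kg.
Tool frame: the origin (TCP) lies midway between the tips of the shut fingers; the grasp point (between the pads) lies 19 mm behind it; z points along the fingers, y is the line along which they close (so a half turn about z gives the same grasp; the last joint's range is limited). The gripper opens to 87 mm and grips with 3 to 60 N. Pads are 19 mm wide; open, the fingers measure 117 mm over their backs; the gripper's body (75 mm by 190 mm) begins 51 mm behind the grasp point.
Start: joints at [78.243, 22.042, 0.453, 0, -68.411, -14.817], TCP at [0.28, 0.559, 0.223] pointing down, gripper open.
Joint ranges: [-179.83, 179.83], [-69.29, 118.12], [-61.27, 80.66], [-181.25, 117.63], [-171.15, -9.14], [-177.46, 177.46]. Speed limits (degrees/s): [159.86, 159.86, 180, 180, 180, 180].

## Interface

Orientations are given as a 3x3 rotation matrix whose columns are the frame's x, y, z axes.
In Python, from station import r, cams gives the robot as it stands.
- The arm moves only by the tool play_rows, never from a script. Its argument "commands" is text: rows parted by semicolons, each of 6 numbers parted by spaces: the shift along the world's x, y, z normalised to -1 to 1, where 1 is 30 mm, then the turn, a rotation vector about the world's x, y, z normalised to -1 to 1, where 1 is 0.15 rad. A call has 1 to 20 rows; each row shifts and turns the commanded pose from where the row before left it; what a row does not reach is not made up. A row lasts 1/10 s, in which the tool goes at most 50 mm and 8.59 degrees, less where a joint would pass 70% of its speed; a pose out of reach is approached as far as the arm can. A call with a number of a shift or a turn outside -1 to 1 is refused whole. A call with a gripper value outside its range is refused whole. "grip" is the finger opening in mm, from 0 to 87, set as the call begins (left out, the last holds). The fingers move at their own pace and stop on an object; the grip force is fixed at half the most. Time passes only in rows, so rows that do not move let the fingers close. It gives the time, the measured TCP pose, the force, the opening and the grip force at its end, in the units of the state.
- r.sense(): the state, without advancing time (a new reading comes with each control period).
- cams.capture(name): name is "scene" or "top" or "wrist"; returns (picture, depth): 384x512x3 uint8, blue, green, red; 384x512 float32, m along the optical axis (not along the pixel's ray), 0 where there is no reading.
- cams.camera_info(name): a dict with "mtx" (3x3 intrinsics, pixels), "R" (3x3) and "t" (3): a world point X has camera coordinates R X + t. Camera axes: x right, y down, z forward; pixel columns grow to the right and rows downward; lengths in m; the calibration is good to about 2 mm. The wrist camera is an equidistant fisheye: a pixel r from the principal point sees the ray r / f radians off the axis. A picture is of the moment at which its call begins: read the wrist's pose just before it. camera_info takes no time and is no camera call; for the wrist camera it gives the pose at the moment of the call.
- r.finish_job(): hands the job in; it is judged then, once.
The state is a dict: "time_s": time; "joints": joint angles; "joint_velocities": joint speeds; "effort": joint torques, N m; "tcp_pos": TCP position; "ee_rot": TCP orientation; "wrist_force": force on the tool from outside, world axes, zero at the start; "moment": the same for the moment, N m; "gripper_width": opening from 0.0 (shut) to 1.0 (fully open); "gripper_force": force on a finger pad.
Only numpy, scipy, OpenCV 4.12 (cv2) and the standard library are available. Lean on these libraries where they do the work, as an engineer would, in place of code of your own. Each camera call takes 0.05 s, during which the arm holds its last target. There are 200 camera calls.

## Working session

There is one attempt and no reset: what is moved stays moved. The work goes in short steps, Python scripts to look and compute and a tool call to move; the robot and the scene stay as the last step left them, time stands still between calls to the robot, and variables do not carry over. Pictures are saved under pics/ and viewed, at most 10 in all, crops included, and the job is handed in when it is done.

Besides the shell and the picture viewer there is one more tool, called after ">>>" by a JSON object that holds its "api" and its "payload". play_rows: Moves the arm, as the interface text tells. Scaled input: -1 to 1 covers 30 mm each way for a shift and 0.15 rad each way for a turn. Its arguments: {"type":"object","properties":{"commands":{"type":"string"},"grip":{"type":"number"}},"required":["commands"]}

```bash
ls; mkdir -p pics; cat > h.py <<'E'
import numpy as np, cv2
from station import r, cams
def up(name,u,v,z):
    i=cams.camera_info(name); K,R,t=[np.array(i[k],float) for k in("mtx","R","t")]
    a=np.linalg.inv(K)@[u,v,1]
    if name=="wrist":
        p=a[:2]; th=np.hypot(*p); a=np.array([*(p/th*np.sin(th)),np.cos(th)]) if th>1e-9 else np.array([0,0,1.])
    d=R.T@a; c=-R.T@t.ravel(); return c+d*(z-c[2])/d[2]
def crop(img,u0,v0,u1,v1,s,f):
    cv2.imwrite(f,cv2.resize(img[v0:v1,u0:u1],None,fx=s,fy=s,interpolation=cv2.INTER_CUBIC))
E
python3 - <<'E'
from h import *
a,d=cams.capture("top"); b,_=cams.capture("scene")
np.save("top.npy",a); np.save("topd.npy",d); np.save("scene.npy",b)
cv2.imwrite("pics/top.png",cv2.resize(a,(800,600),interpolation=cv2.INTER_CUBIC)); cv2.imwrite("pics/scene.png",b)
s=r.sense(); print({k:s[k] for k in("time_s","tcp_pos","ee_rot","wrist_force","gripper_width")})
print(cams.camera_info("top"))
E
```

```text
pics
{'time_s': 0.1, 'tcp_pos': array([0.2793268 , 0.55848783, 0.22157374]), 'ee_rot': array([[ 8.94289359e-01, -4.47488447e-01, -7.95454230e-04],
       [-4.47489142e-01, -8.94287510e-01, -1.82124804e-03],
       [ 1.03622676e-04,  1.98467987e-03, -9.99998025e-01]]), 'wrist_force': array([-0.82768179, -0.52281061,  0.10631377]), 'gripper_width': 0.9983075461108828}
{'mtx': array([[429.63353191,   0.        , 251.96393974],
       [  0.        , 429.63353191, 190.4906492 ],
       [  0.        ,   0.        ,   1.        ]]), 'R': array([[-0.01230652, -0.99983414, -0.01342574],
       [-0.98454759,  0.0144618 , -0.17451907],
       [ 0.17468428,  0.01107056, -0.98456226]]), 't': array([0.00717364, 0.52984441, 1.41562897])}
```

View pics/top.png

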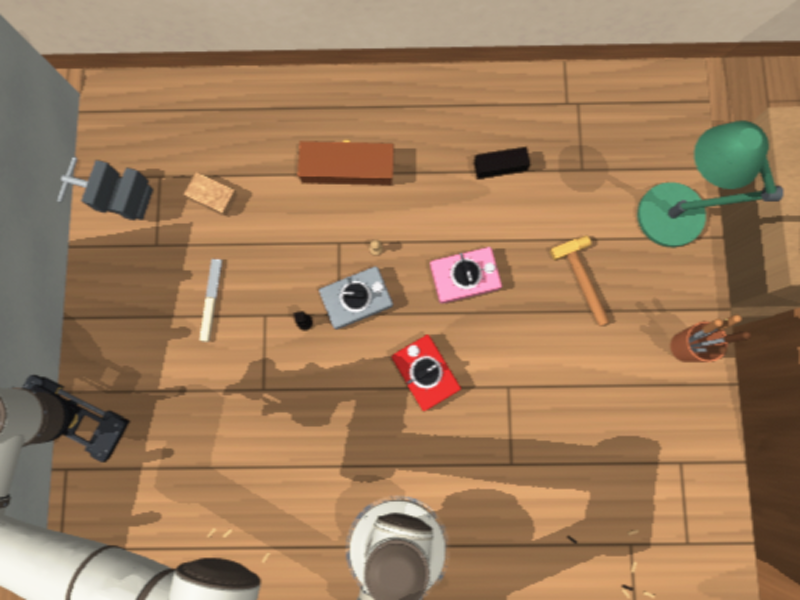

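The top view shows three timer candidates, in 800x600 pixels: grey (355,296), pink (466,274) and red (426,372). The grey one is described. The king is at (303,320), the pawn at (376,246), the scraper at (210,300) and the hammer at (580,280). Next is a close crop to check the choice.

```bash
python3 - <<'E'
from h import *
a=np.load("top.npy"); crop(a,180,140,270,220,8,"pics/c1.png")
print(up("top",227.5,189,.048),up("top",241,183.5,.0465),up("top",194,206,.0),up("top",241,159,.0))
E
```

```text
[0.53603011 0.08324752 0.048     ] [0.55471084 0.03716976 0.0465    ] [0.48605561 0.20397495 0.        ] [0.65262926 0.03819431 0.        ]
```

View pics/c1.png

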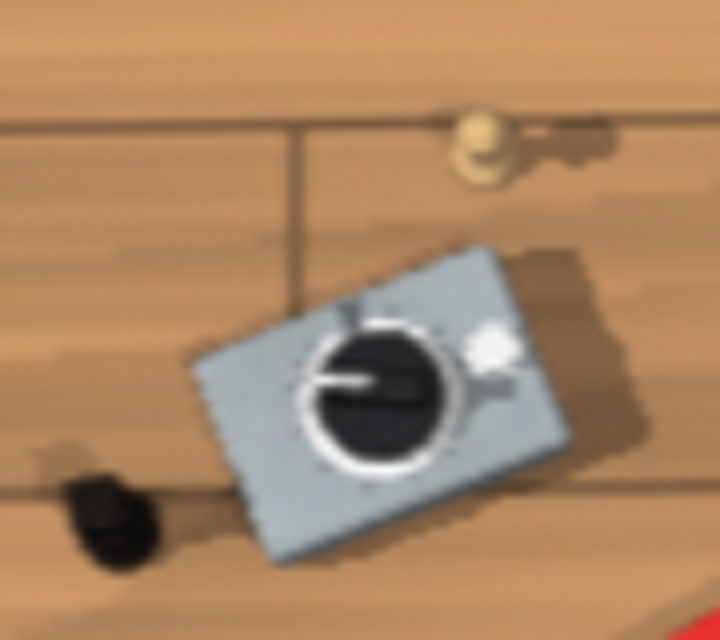

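Grey is the right one. In the crop, the knob is at (380,398), the pointer faces left (about world +y), the long mark is at (350,315) and the button at (492,348). The knob-to-button distance measures 50 mm against the given 53, so it checks out. I'll move above it with the tool's x axis along the bar.

>>> {"api": "play_rows", "payload": {"commands": "0.53 -0.99 0 0 0 -0.46;0.53 -0.99 0 0 0 -0.46;0.53 -0.99 0 0 0 -0.46;0.53 -0.99 0 0 0 -0.46;0.53 -0.99 0 0 0 -0.46;0.53 -0.99 0 0 0 -0.46;0.53 -0.99 0 0 0 -0.46;0.53 -0.99 0 0 0 -0.46;0.53 -0.99 0 0 0 -0.46;0.53 -0.99 0 0 0 -0.46;0.53 -0.99 0 0 0 -0.46;0.53 -0.99 0 0 0 -0.46;0.53 -0.99 0 0 0 -0.46;0.53 -0.99 0 0 0 -0.46;0.53 -0.99 0 0 0 -0.46;0.53 -0.99 0 0 0 -0.46;0 0 0 0 0 0;0 0 0 0 0 0;0 0 0 0 0 0", "grip": 60}}

```text
time_s: 2.0
tcp_pos: [0.5335, 0.0841, 0.2223]
ee_rot: [[0.004, -1.0, -0.001], [-1.0, -0.004, -0.0], [0.0, 0.001, -1.0]]
wrist_force: [-0.6, 0.7, -0.1]
gripper_width: 0.686
gripper_force: 0.0
```

```bash
python3 - <<'E'
from h import *
s=r.sense(); i=cams.camera_info("wrist"); w,d=cams.capture("wrist"); np.save("w1.npy",w)
import pickle; pickle.dump((i,d),open("w1.pkl","wb"))
cv2.imwrite("pics/w1.png",cv2.resize(w,(800,600),interpolation=cv2.INTER_CUBIC)); print(s["tcp_pos"],s["ee_rot"],s["joints"],i)
K,R,t=i["mtx"],i["R"],i["t"]
for P in([.536,.083,.048],[.555,.037,.0465]):
    c=R@P+np.ravel(t); th=np.arctan2(np.hypot(c[0],c[1]),c[2]); q=c[:2]/np.hypot(c[0],c[1])*th; print(q*K[0,0]+K[:2,2])
E
```

```text
[0.53354211 0.08413688 0.22226588] [[ 3.75246911e-03 -9.99992740e-01 -6.62685335e-04]
 [-9.99992959e-01 -3.75244808e-03 -3.29668827e-05]
 [ 3.04799510e-05  6.62804376e-04 -9.99999780e-01]] [ 2.61611392e+01  1.38164004e+01 -1.15025101e+01 -1.66390874e-02
 -6.47160027e+01 -2.59390274e+01] {'mtx': array([[297.31863964,   0.        , 255.56994711],
       [  0.        , 297.31863964, 192.86476431],
       [  0.        ,   0.        ,   1.        ]]), 'R': array([[-9.99991069e-01, -4.22219168e-03,  1.85860679e-04],
       [-4.03841796e-03,  9.67581930e-01,  2.52525046e-01],
       [-1.24604458e-03,  2.52522040e-01, -9.67590340e-01]]), 't': array([ 0.53393561, -0.1088696 ,  0.36934276])}
[253.49183132 176.76369025]
[236.8849409  136.85648732]
```

View pics/w1.png

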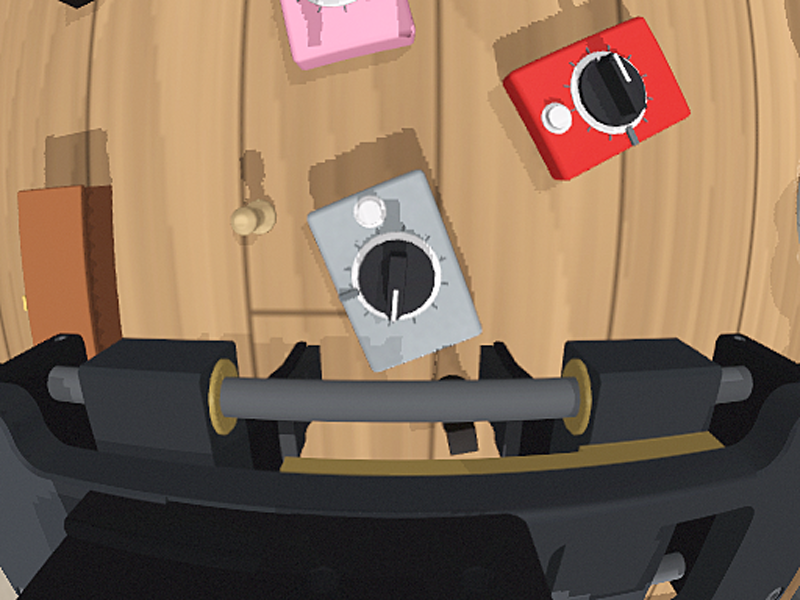

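The wrist view, in 800x600 pixels, shows the knob at (396,278), the pointer line facing down to (394,315), the long mark at (348,294) and the button at (370,211). One crop will measure the angles.

```bash
python3 - <<'E'
from h import *
w=np.load("w1.npy"); crop(w,205,120,300,220,6,"pics/w1c.png")
E
```

```text
(no output)
```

View pics/w1c.png

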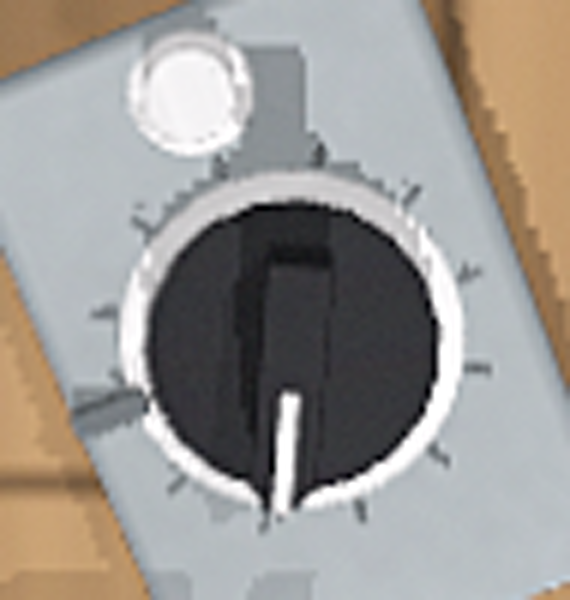

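```bash
python3 - <<'E'
from h import *
P=lambda x,y,z: up("wrist",205+(x+.5)/6-.5,120+(y+.5)/6-.5,z)
k=P(294,347,.048); L,R_=P(147,347,.048),P(440,347,.048); m=P(108,407,.04); b=P(190,92,.0465)
p0,p1=P(290,397,.074),P(285,490,.074); e0,e1=P(332,268,.074),P(318,470,.074); e2=P(270,268,.074)
ang=lambda d: np.degrees(np.arctan2(d[1],d[0]))
print("k",k,"diam",np.linalg.norm(L-R_)); print("mark",m,np.linalg.norm((m-k)[:2]),ang(m-k)); print("btn",b,np.linalg.norm((b-k)[:2]),ang(b-k)+90)
print("ptr",p0,p1,ang(p1-p0),ang(e1-e0),"wid",np.linalg.norm(e2-e0)); print(ang(p0-k),ang(p1-k))
E
```

```text
k [0.53593238 0.08408405 0.048     ] diam 0.05660293973863754
mark [0.57309586 0.09806814 0.04      ] 0.039707423913460625 20.620604116436873
btn [0.55578999 0.03508225 0.0465    ] 0.05287249529216721 22.059886172499873
ptr [0.53646475 0.08786449 0.074     ] [0.5373289  0.10520644 0.074     ] 87.14730598066303 86.5398551809351 wid 0.010928027343230052
81.9841081729884 86.21734075886452
```

Measured: knob axis (0.536,0.084), case x at about 21.5°, pointer at about 86.7°, so the turn is about 65° (1.14 rad). The skirt diameter, mark radius and button radius all agree with the given sizes. Now I descend around the bar.

>>> {"api": "play_rows", "payload": {"commands": "0.08 0 -0.5 0 0 -0.41;0 0 -0.9 0 0 0;0 0 -0.9 0 0 0;0 0 -0.9 0 0 0;0 0 -0.9 0 0 0;0 0 -0.5 0 0 0;0 0 -0.5 0 0 0;0 0 -0.3 0 0 0;0 0 -0.2 0 0 0;0 0 0 0 0 0;0 0 0 0 0 0;0 0 0 0 0 0", "grip": 36}}

```text
time_s: 3.25
tcp_pos: [0.5369, 0.084, 0.0554]
ee_rot: [[-0.058, -0.998, 0.002], [-0.998, 0.058, 0.001], [-0.001, -0.002, -1.0]]
wrist_force: [0.2, 0.1, 0.2]
gripper_width: 0.416
gripper_force: 0.0
```

>>> {"api": "play_rows", "payload": {"commands": "-0.03 0 -0.1 0 0 0;0 0 -0.07 0 0 0;0 0 0 0 0 0;0 0 0 0 0 0;0 0 0 0 0 0"}}

```text
time_s: 3.75
tcp_pos: [0.5356, 0.0838, 0.0495]
ee_rot: [[-0.059, -0.998, 0.0], [-0.998, 0.059, 0.0], [-0.0, -0.0, -1.0]]
wrist_force: [0.0, 0.5, -0.4]
gripper_width: 0.418
gripper_force: 0.0
```

>>> {"api": "play_rows", "payload": {"commands": "0 0 0 0 0 0;0 0 0 0 0 0;0 0 0 0 0 0;0 0 0 0 0 0;0 0 0 0 0 0;0 0 0 0 0 0;0 0 0 0 0 0;0 0 0 0 0 0", "grip": 8}}

```text
time_s: 4.55
tcp_pos: [0.5357, 0.0838, 0.0495]
ee_rot: [[-0.058, -0.998, 0.001], [-0.998, 0.058, 0.0], [-0.0, -0.001, -1.0]]
wrist_force: [-0.1, -0.7, -0.4]
gripper_width: 0.134
gripper_force: 30.0
```

>>> {"api": "play_rows", "payload": {"commands": "0 0 -0.01 0 0 0;0 0 -0.01 0 0 0;0 0 0 0 0 0;0 0 0 0 0 0;0 0 0 0 0 0"}}

```text
time_s: 5.05
tcp_pos: [0.5358, 0.0839, 0.0495]
ee_rot: [[-0.058, -0.998, 0.001], [-0.998, 0.058, 0.0], [-0.0, -0.001, -1.0]]
wrist_force: [-0.6, -0.0, 5.5]
gripper_width: 0.131
gripper_force: 30.0
```

>>> {"api": "play_rows", "payload": {"commands": "0 0 -0.01 0 0 0;0 0 -0.01 0 0 0;0 0 0 0 0 0;0 0 0 0 0 0;0 0 0 0 0 0"}}

```text
time_s: 5.55
tcp_pos: [0.5358, 0.0839, 0.0494]
ee_rot: [[-0.058, -0.998, 0.001], [-0.998, 0.058, 0.0], [-0.0, -0.001, -1.0]]
wrist_force: [-3.0, -0.3, 8.5]
gripper_width: 0.138
gripper_force: 30.0
```

>>> {"api": "play_rows", "payload": {"commands": "0 0 -0.01 0 0 0;0 0 0 0 0 0;0 0 0 0 0 0;0 0 0 0 0 0"}}

```text
time_s: 5.95
tcp_pos: [0.5358, 0.0839, 0.0494]
ee_rot: [[-0.058, -0.998, 0.001], [-0.998, 0.058, 0.0], [-0.0, -0.001, -1.0]]
wrist_force: [-1.8, -0.3, 11.0]
gripper_width: 0.138
gripper_force: 30.0
```

>>> {"api": "play_rows", "payload": {"commands": "0 0 -0.01 0 0 0;0 0 -0.012 0 0 0;0 0 0 0 0 0;0 0 0 0 0 0;0 0 0 0 0 0"}}

```text
time_s: 6.45
tcp_pos: [0.5358, 0.0839, 0.0494]
ee_rot: [[-0.058, -0.998, 0.001], [-0.998, 0.058, -0.0], [-0.0, -0.001, -1.0]]
wrist_force: [-3.3, -0.1, 15.0]
gripper_width: 0.14
gripper_force: 30.0
```

>>> {"api": "play_rows", "payload": {"commands": "-0.01 0 0 0 0 -0.1;0 0 0 0 0 -0.2;0 0 0 0 0 -0.2;0 0 0 0 0 -0.2;0 0 0 0 0 -0.2;0 0 0 0 0 0"}}

```text
time_s: 7.05
tcp_pos: [0.5356, 0.0839, 0.0494]
ee_rot: [[-0.191, -0.982, 0.001], [-0.982, 0.191, -0.0], [-0.0, -0.001, -1.0]]
wrist_force: [-3.6, 0.2, 14.7]
gripper_width: 0.136
gripper_force: 30.0
```

```bash
python3 - <<'E'
from h import *
print(r.sense()["moment"])
a,_=cams.capture("top"); b=np.load("top.npy")
cv2.imwrite("pics/cmp.png",cv2.resize(np.hstack([b[155:220,185:260],a[155:220,185:260]]),None,fx=5,fy=5,interpolation=cv2.INTER_CUBIC))
E
```

```text
[0.10198561 1.13404743 0.18156297]
```

View pics/cmp.png

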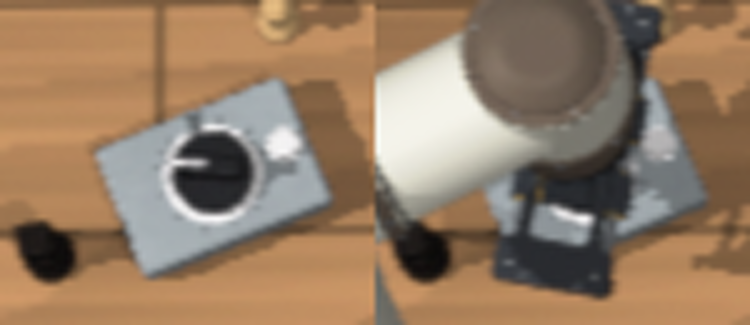

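In the comparison, the case's right corner is at (332,200) before and (332,203) after, so the case is holding. I'll continue turning and watch the force.

>>> {"api": "play_rows", "payload": {"commands": "-0.01 0 0 0 0 -0.2;0 0 0 0 0 -0.2;0 0 0 0 0 -0.2;0 0 0 0 0 -0.2;0 0 0 0 0 -0.2;0 0 0 0 0 -0.2;0 0 0 0 0 -0.2;0 0 0 0 0 -0.2"}}

```text
time_s: 7.9
tcp_pos: [0.5352, 0.084, 0.0494]
ee_rot: [[-0.419, -0.908, 0.001], [-0.908, 0.419, -0.0], [-0.0, -0.001, -1.0]]
wrist_force: [-4.2, 1.0, 14.2]
gripper_width: 0.135
gripper_force: 30.0
```

>>> {"api": "play_rows", "payload": {"commands": "0 0 -0.006 0 0 -0.2;0 0 0 0 0 -0.2;0 0 0 0 0 -0.2;0 0 0 0 0 -0.2;0 0 0 0 0 -0.2;0 0 0 0 0 -0.2;0 0 0 0 0 -0.2;0 0 0 0 0 -0.2"}}

```text
time_s: 8.7
tcp_pos: [0.5348, 0.0842, 0.0494]
ee_rot: [[-0.623, -0.782, 0.001], [-0.782, 0.623, 0.0], [-0.0, -0.0, -1.0]]
wrist_force: [-5.8, 2.7, 16.7]
gripper_width: 0.133
gripper_force: 30.0
```

>>> {"api": "play_rows", "payload": {"commands": "-0.012 0.007 0 0 0 -0.2;-0.012 0.007 0 0 0 -0.2;0 0 0 0 0 -0.2;0 0 0 0 0 -0.2;0 0 0 0 0 -0.2;0 0 0 0 0 -0.2"}}

```text
time_s: 9.3
tcp_pos: [0.5346, 0.0845, 0.0494]
ee_rot: [[-0.753, -0.658, 0.001], [-0.658, 0.753, -0.0], [-0.001, -0.001, -1.0]]
wrist_force: [-4.4, 0.9, 14.9]
gripper_width: 0.135
gripper_force: 30.0
```

>>> {"api": "play_rows", "payload": {"commands": "-0.01 0 -0.004 0 0 -0.2;-0.005 0 0 0 0 -0.2;0 0 0 0 0 -0.2;0 0 0 0 0 -0.2;0 0 0 0 0 -0.2;0 0 0 0 0 -0.2;0 0 0 0 0 -0.2"}}

```text
time_s: 10.0
tcp_pos: [0.5344, 0.0848, 0.0493]
ee_rot: [[-0.874, -0.487, 0.002], [-0.487, 0.874, 0.0], [-0.002, -0.001, -1.0]]
wrist_force: [-5.3, 1.5, 15.9]
gripper_width: 0.139
gripper_force: 30.0
```

>>> {"api": "play_rows", "payload": {"commands": "-0.005 0 0 0 0 -0.2;0 0 0 0 0 -0.2;0 0 0 0 0 -0.2;0 0 0 0 0 -0.2;0 0 0 0 0 -0.13;0 0 0 0 0 0;0 0 0 0 0 0"}}

```text
time_s: 10.7
tcp_pos: [0.5342, 0.085, 0.0494]
ee_rot: [[-0.932, -0.361, 0.002], [-0.361, 0.932, 0.001], [-0.002, -0.0, -1.0]]
wrist_force: [-4.5, 2.5, 15.2]
gripper_width: 0.134
gripper_force: 30.0
```

>>> {"api": "play_rows", "payload": {"commands": "0 0 0.015 0 0 0;0 0 0.015 0 0 0;0 0 0 0 0 0"}}

```text
time_s: 11.0
tcp_pos: [0.5342, 0.085, 0.0494]
ee_rot: [[-0.933, -0.361, 0.002], [-0.361, 0.933, 0.001], [-0.002, 0.0, -1.0]]
wrist_force: [-3.2, 2.8, 10.2]
gripper_width: 0.135
gripper_force: 30.0
```

>>> {"api": "play_rows", "payload": {"commands": "0 0 0 0 0 0;0 0 0 0 0 0;0 0 0 0 0 0;0 0 0.05 0 0 0;0 0 0.2 0 0 0;0 0 0.6 0 0 0;0 0 1 0 0 0;0 0 1 0 0 0;0 0 1 0 0 0;0 0 1 0 0 0;0 0 0.8 0 0 0;0 0 0 0 0 0;0 0 0 0 0 0;0 0 0 0 0 0", "grip": 36}}

```text
time_s: 12.4
tcp_pos: [0.5325, 0.0839, 0.2159]
ee_rot: [[-0.933, -0.359, -0.003], [-0.359, 0.933, -0.001], [0.003, 0.0, -1.0]]
wrist_force: [0.1, 0.2, -0.8]
gripper_width: 0.414
gripper_force: 0.0
```

```bash
python3 - <<'E'
from h import *
import pickle
i=cams.camera_info("wrist"); w,d=cams.capture("wrist"); pickle.dump((i,w),open("w2.pkl","wb"))
s=r.sense(); print(s["tcp_pos"],s["joints"])
K,R,t=i["mtx"],i["R"],np.ravel(i["t"])
def pr(P):
    c=R@P+t; h=np.hypot(c[0],c[1]); return c[:2]/h*np.arctan2(h,c[2])*K[0,0]+K[:2,2]
k=pr([.536,.084,.048]); print(k, pr([.5558,.0351,.0465]),pr([.573,.098,.04]))
u,v=int(k[0])-62,int(k[1])-50; print(u,v); crop(w,u,v,u+125,v+95,6,"pics/w2c.png")
E
```

```text
[0.53261358 0.08384797 0.2158538 ] [ 2.61697153e+01  1.40875054e+01 -1.20957597e+01 -3.19175878e-02
 -6.40002383e+01 -9.51041930e+01]
[255.41045041 181.3930581 ] [209.64480457 181.9610919 ] [255.21482528 212.26723199]
193 131
```

View pics/w2c.png

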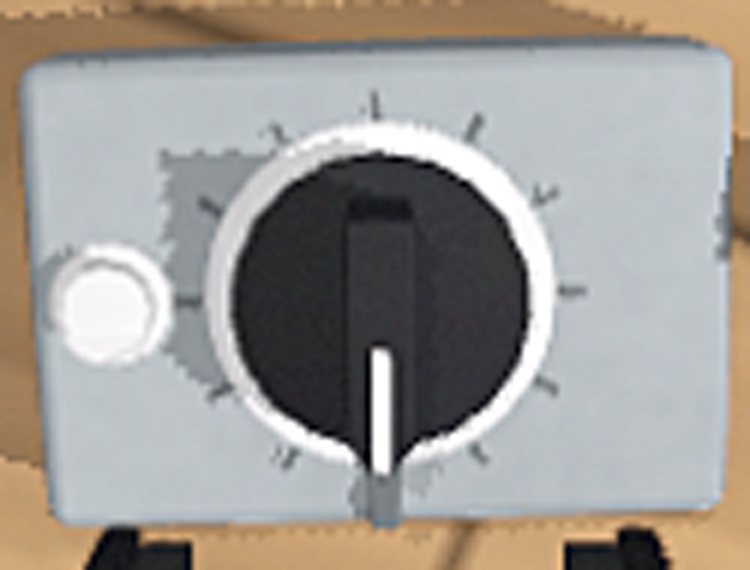

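The pointer line at (381,350–470) sits on the long mark at (385,510), so it is aligned. The button is at (108,308).

```bash
python3 - <<'E'
from h import *
P=lambda x,y,z: up("wrist",193+(x+.5)/6-.5,131+(y+.5)/6-.5,z)
k,b,m=P(380,302,.048),P(104,308,.0465),P(385,500,.04); ang=lambda d: np.degrees(np.arctan2(d[1],d[0]))
print(k,b,m,np.linalg.norm((b-k)[:2]),ang(b-k)+90,ang(m-k),b-r.sense()["tcp_pos"])
E
```

```text
[0.53532769 0.08427595 0.048     ] [0.55569174 0.03533334 0.0465    ] [0.57432082 0.10040404 0.04      ] 0.05301012619978311 22.59122191025098 22.470659925895255 [ 0.02307815 -0.04851463 -0.1693538 ]
```

>>> {"api": "play_rows", "payload": {"commands": "0.07 -0.147 -0.2 0 0 0.95;0.07 -0.147 -0.2 0 0 0.95;0.07 -0.147 -0.2 0 0 0.95;0.07 -0.147 -0.2 0 0 0.95;0.07 -0.147 -0.2 0 0 0.95;0.07 -0.147 -0.2 0 0 0.95;0.07 -0.147 -0.2 0 0 0.95;0.07 -0.147 -0.2 0 0 0.95;0.07 -0.147 -0.2 0 0 0.95;0.07 -0.147 -0.2 0 0 0.95;0.07 -0.147 -0.2 0 0 0.95;0 0 -0.5 0 0 0;0 0 -0.5 0 0 0;0 0 -0.5 0 0 0;0 0 0 0 0 0;0 0 0 0 0 0;0 0 0 0 0 0", "grip": 0}}

```text
time_s: 14.15
tcp_pos: [0.5571, 0.0358, 0.1069]
ee_rot: [[0.357, -0.934, 0.001], [-0.934, -0.357, 0.0], [0.0, -0.001, -1.0]]
wrist_force: [0.2, 0.9, -1.1]
gripper_width: 0.005
gripper_force: 0.0
```

>>> {"api": "play_rows", "payload": {"commands": "-0.05 -0.02 -0.5 0 0 0;0 0 -0.5 0 0 0;0 0 -0.4 0 0 0;0 0 -0.3 0 0 0;0 0 -0.15 0 0 0;0 0 -0.05 0 0 0;0 0 0 0 0 0;0 0 0 0 0 0;0 0 0 0 0 0"}}

```text
time_s: 15.05
tcp_pos: [0.5555, 0.0352, 0.0499]
ee_rot: [[0.357, -0.934, 0.001], [-0.934, -0.357, 0.0], [0.0, -0.001, -1.0]]
wrist_force: [0.5, -0.2, -0.1]
gripper_width: 0.003
gripper_force: 0.0
```

>>> {"api": "play_rows", "payload": {"commands": "0 0 -0.05 0 0 0;0 0 -0.05 0 0 0;0 0 -0.05 0 0 0;0 0 -0.05 0 0 0;0 0 -0.05 0 0 0;0 0 0 0 0 0;0 0 0 0 0 0"}}

```text
time_s: 15.75
tcp_pos: [0.5553, 0.0352, 0.0423]
ee_rot: [[0.357, -0.934, 0.0], [-0.934, -0.357, 0.0], [0.0, -0.0, -1.0]]
wrist_force: [-1.7, -0.0, 5.0]
gripper_width: 0.006
gripper_force: 2.5
```

>>> {"api": "play_rows", "payload": {"commands": "0 0 -0.02 0 0 0;0 0 -0.02 0 0 0;0 0 0 0 0 0;0 0 0 0 0 0"}}

```text
time_s: 16.15
tcp_pos: [0.5553, 0.0351, 0.0418]
ee_rot: [[0.357, -0.934, 0.001], [-0.934, -0.357, -0.0], [0.0, -0.001, -1.0]]
wrist_force: [-2.9, 0.6, 9.3]
gripper_width: 0.0
gripper_force: 4.5
```

>>> {"api": "play_rows", "payload": {"commands": "0 0 -0.015 0 0 0;0 0 0 0 0 0;0 0 0 0 0 0"}}

```text
time_s: 16.45
tcp_pos: [0.5554, 0.0351, 0.0417]
ee_rot: [[0.357, -0.934, 0.001], [-0.934, -0.357, -0.0], [0.0, -0.001, -1.0]]
wrist_force: [-3.6, 1.2, 11.5]
gripper_width: 0.008
gripper_force: 5.6
```

>>> {"api": "play_rows", "payload": {"commands": "0 0 0.05 0 0 0;0 0 0.1 0 0 0;0 0 0.2 0 0 0;0 0 0.5 0 0 0;0 0 1 0 0 0;0 0 1 0 0 0;0 0 1 0 0 0;0 0 1 0 0 0;0 0 0 0 0 0;0 0 0 0 0 0;0 0 0 0 0 0"}}

```text
time_s: 17.55
tcp_pos: [0.5541, 0.0349, 0.1844]
ee_rot: [[0.356, -0.934, -0.003], [-0.934, -0.356, -0.0], [-0.001, 0.003, -1.0]]
wrist_force: [-0.6, -0.3, 0.6]
gripper_width: 0.002
gripper_force: 0.0
```

```bash
python3 - <<'E'
from h import *
w,d=cams.capture("wrist"); cv2.imwrite("pics/w3.png",cv2.resize(w,(800,600),interpolation=cv2.INTER_CUBIC)); print(r.sense()["tcp_pos"])
E
```

```text
[0.55418573 0.03485608 0.18420655]
```

View pics/w3.png

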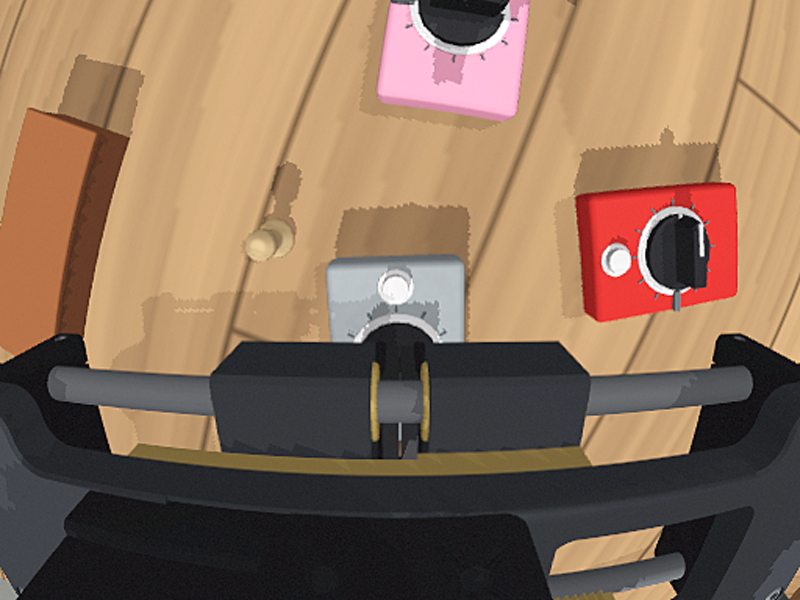

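The button is up again at (396,287), the case stands square at (396,300) and the pawn is still standing at (268,240). The button reached its bottom at 11.5 N, with the tip at 41.7 mm. I'll hand the job in.

```bash
python3 -c "
from h import *
print(r.finish_job())"
```

```text
the job is handed in; nothing more can be done
None
```

I turned the knob to the long mark and let go, pressed the start button fully down and released it, and handed the job in; the last images showed the case within about 2 mm of its start, and no verdict came back.

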